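Fit and zero the paint-mixing scale

ROBOT

A 6-joint arm with a two-finger parallel gripper is mounted at the origin on the work surface. World frame = base frame: x ahead of the robot, y to its left, z up, the work surface at z = 0. Lengths are in m, angles in rad, forces in N, time in s.
With the tool pointing down it reaches from about 0.35 to 0.725 m from the base axis. Payload 6 kg.
Tool frame: the origin (TCP) lies on the centre line of the jaws, within the pads' length; the fingertips stand 17 mm ahead of it and the grasp point (between the pads) lies 2 mm behind it; y points along the fingers, z is the direction in which the jaws open and shut, and the axes are right-handed (so a half turn about y gives the same grasp; the last joint's range is limited). The gripper opens to 85 mm and grips with 20 to 120 N. Pads are 22 mm wide; open, the fingers measure 114 mm over their backs; the gripper's body (76 mm by 85 mm) begins 54 mm behind the grasp point. The pads swing forward as they close: fully open they stand 13 mm farther back than shut.
Start: joints at [1.474, 0.04, 0.085, 0, -1.615, -0.334], TCP at [0.251, 0.545, 0.248] pointing down, gripper open.
Joint ranges: [-2.56, 2.56], [-1.29, 2.01], [-1.08, 1.49], [-3.29, 1.98], [-2.81, -0.18], [-2.99, 2.99]. Speed limits (rad/s): [2.57, 2.57, 3.01, 3.14, 3.14, 3.14].

INTERFACE

Orientations are given as a rotation vector (axis times angle).
In Python, from rig import status, viewer, workorder gives the robot as it stands.
- The arm moves only by the tool arm_command, never from a script. Its argument "moves" is a list that holds one entry, the list of rows, each a list of 7 numbers: the turn, a rotation vector about the world's x, y, z in rad, then the shift along the world's x, y, z in m, then the closure, from -1 (fully open) to 1 (shut). In form: [[[wx, wy, wz, x, y, z, jaw], ...]]. A call has 1 to 12 rows; each row shifts and turns the pose as measured when the row begins; what a row does not reach is not made up. A row lasts 1/8 s, in which the tool goes at most 62.5 mm and 10.7 degrees, less where a joint would pass 70% of its speed; a pose out of reach is approached as far as the arm can. A call with a gripper value outside its range is refused whole. The fingers move at their own pace and stop on an object; "newtons" is the grip in N (left out, the last holds). Time passes only in rows, so rows that do not move let the fingers close. It gives the time, the measured TCP pose, the force and the opening at its end, in the units of the state.
- status.sense(): the state, without advancing time (a new reading comes with each control period).
- viewer.grab_frame(name): name is "side" or "top" or "wrist"; returns a dict with "frame" (384x512x3 uint8, red, green, blue), "K" (3x3 intrinsics, pixels), "position" and "attitude" of the camera in the world; the wrist camera has in their place "mount" (4x4, takes a point from camera to tool coordinates, whose origin is the TCP and whose axes are the tool frame's). Camera axes: x right, y up, looking along -z (the intrinsics and any distortion apply to the point x, -y, -z); pixel columns grow to the right and rows downward; lengths in m; the calibration is good to about 2 mm. A picture is of the moment at which its call begins: read the wrist's pose just before it. There is no depth.
- workorder.finish_job(): hands the job in, once; it reports no verdict.
The state is a dict: "time_s": time; "joints": joint angles; "joint_vel": joint speeds; "joint_torque": joint torques, N m; "position": TCP position; "tcp_rot": TCP orientation; "wrist_force": force on the tool from outside, world axes, zero at the start; "ft_torque": the same for the moment, N m; "opening": finger opening in m.
Only numpy, scipy, OpenCV 4.12 (cv2) and the standard library are available. Lean on these libraries where they do the work, as an engineer would, in place of code of your own. Each camera call takes 0.05 s, during which the arm holds its last target. There are 200 camera calls.

TASK

Get the paint-mixing scale ready: draw the flat aluminium pan from its rack, lay it down flat on the bench and let go of it to take a new hold, then set it over the scale's pocket and press it down past both sprung roller catches, without ramming it, until it sits level and fully home. Only then turn the scale's dial so that its pointer reads zero. Leave the cup, the turntable and the pin vise where they are.

Things in the scene. Friction and masses are not known exactly. Their poses are not given: they have to be found in the camera images.
- pan: loose plain aluminium plate 130 x 64 x 10 mm, about 0.24 kg, both faces alike. Origin at its centre; x along the 130 mm length, y through the 10 mm thickness, z along the 64 mm width. At the start it stands in the rack on a long edge (z up), centre 38 mm and top edge 70 mm above the bench. Flat on the bench its centre is 5 mm up and its y axis vertical (either way)
- rack: fixed wooden rack, 120 mm long (x) x 60 mm (y); origin under its centre. A 6 mm base with two low walls, tops 30 mm above the bench, each 10 mm thick with a 13.6 mm slot between them along the rack's x axis; the upper 40 mm of the pan stands clear above the walls
- scale: fixed white scale base 120 mm (x) x 270 mm (y) x 30 mm high; origin under its centre, x axis pointing away from the dial's zero mark. The pan's pocket lies on its top towards -y, the dial towards +y
- seat (a point): centre of the pocket floor, 30 mm above the bench, 45 mm from the scale's origin to its -y; axes as the scale's. The pan goes in flat, its length along the scale's y. Rims along both long sides, 68 mm apart at the floor, flared to 78 mm at their tops 10 mm up (flush with the seated pan's top), leave no room for fingers beside the pan. Seated, the pan's centre is 5 mm above this point
- dial (a joint): angle of the scale's dial, rad; 0 = pointer at the long zero mark, which is on the scale's -x side; positive = counter-clockwise seen from above; it stays where it is left, turns stiffly and has no stop at zero
- dial_grip (a point): point on the dial's upright axis at the height to grip, 58 mm above the bench, 95 mm from the scale's origin towards its +y. The dial is a 60 mm disc with a grip bar across it, 50 mm long, 12 mm wide, from 37 to 66.5 mm above the bench. The point's x axis runs along the bar; the pointer is at the bar's -x end
- cup: bystander: white ceramic mixing cup, 64 mm across, 55 mm high; origin under its centre
- turntable: bystander: blue plastic turntable, 150 mm across, 34 mm high; origin under its centre
- pin_vise: bystander: stainless pin vise lying along its x, about 125 mm long, 14 to 16 mm thick; origin under its middle
- catch_a (a point): middle of the sprung roller at the pocket's +y end, 15 mm above the floor, 67.5 mm from seat. The roller (10 mm across, lying along the scale's x) sticks out 2.5 mm over the pan's end from an aluminium tower 44 mm wide, standing 30 mm above the floor; the two towers' inner faces are 132.4 mm apart, flared over their top 7 mm
- catch_b (a point): the same roller and tower at the pocket's -y end. A pan laid between the towers rests on both rollers, underside about 19 mm above the floor; pushed from above with roughly 8 N at each end (15 N in the middle) it passes below them onto the floor
There are look-alikes about, which are no part of the job. What is meant by the pan is not blue or yellow, and is the smaller of those in its own colour.

How it is judged:
By the outcome, as a careful person would: the job done as asked, in the order asked, and still so for the second after the job is handed in, with the robot touching nothing.
It also fails if it takes over 72 s, if anything falls off the work surface, if the arm or the gripper's body presses on something with over 40 N, if the wrist force passes 120 N, or if a joint passes its speed limit or range.

## Working session

There is one attempt and no reset: what is moved stays moved. The work goes in short steps, Python scripts to look and compute and a tool call to move; the robot and the scene stay as the last step left them, time stands still between calls to the robot, and variables do not carry over. Pictures are saved under pics/ and viewed, about 8 in all and at most 12, crops included, and the job is handed in when it is done.

Besides the shell and the picture viewer there is one more tool, called after "Call:" as name(argument=value, ...), one argument or row to a line, values as JSON. arm_command: Moves the arm, as the interface text tells. Its arguments: {"type":"object","properties":{"moves":{"type":"array","items":{"type":"array","items":{"type":"array","items":{"type":"number"}}}},"newtons":{"type":"number"}},"required":["moves"]}

```bash
mkdir -p pics; ls; cat > h.py <<'E'
import numpy as np, cv2
from scipy.spatial.transform import Rotation as R
from rig import status, viewer
def rot(a):
    a=np.array(a,float)
    if a.shape==(3,3): return a
    return R.from_rotvec(a).as_matrix() if a.size==3 else R.from_quat(a).as_matrix()
def grab(n):
    s=status.sense(); f=viewer.grab_frame(n)
    if 'mount' in f:
        T=np.eye(4);T[:3,:3]=rot(s['tcp_rot']);T[:3,3]=s['position']
        C=T@np.array(f['mount'])
    else:
        C=np.eye(4);C[:3,:3]=rot(f['attitude']);C[:3,3]=f['position']
    f['C']=C; return f
def ray(f,uv,z):
    K=np.array(f['K']);D=f.get('distortion')
    uv=np.array(uv,float).reshape(-1,2)
    p=cv2.undistortPoints(uv[:,None],K,np.array(D) if D is not None else None)[:,0]
    d=np.c_[p[:,0],-p[:,1],-np.ones(len(p))]@f['C'][:3,:3].T
    o=f['C'][:3,3]
    return o+d*((z-o[2])/d[:,2])[:,None]
def proj(f,P):
    P=np.array(P,float).reshape(-1,3); q=(P-f['C'][:3,3])@f['C'][:3,:3]
    q=q*[1,-1,-1]; D=f.get('distortion')
    return cv2.projectPoints(q,np.zeros(3),np.zeros(3),np.array(f['K']),np.array(D) if D is not None else None)[0][:,0]
def save(name,im): cv2.imwrite('pics/'+name,cv2.cvtColor(np.ascontiguousarray(im),cv2.COLOR_RGB2BGR))
E
python3 - <<'E'
from h import *
print(status.sense())
for n in ['top','side','wrist']:
    f=grab(n); print(n,{k:v for k,v in f.items() if k not in('frame','C')}); save(n+'0.png',f['frame'])
E
```

```text
pics
{'time_s': 0.0, 'joints': array([ 1.47369656e+00,  4.08229270e-02,  8.38013686e-02, -4.64289686e-04,
       -1.61550470e+00, -3.33704912e-01]), 'joint_vel': array([-1.09064657e-03,  9.98231056e-05, -1.65754335e-03, -1.53663902e-03,
       -5.63989775e-04, -1.67092343e-03]), 'joint_torque': array([ 3.61842149e-04, -3.68210328e+01,  3.47422099e+01,  6.93259388e+00,
       -5.36298438e-03, -1.83916660e-05]), 'position': array([0.25035677, 0.54494029, 0.24726723]), 'tcp_rot': array([-0.43363509, -1.98139503,  1.98499356]), 'wrist_force': array([-0.19280221,  0.69258497,  0.37228365]), 'ft_torque': array([ 0.00770348, -0.02715358, -0.00355813]), 'opening': 0.08516359817161198}
top {'K': array([[436.1068948 ,   0.        , 255.67336357],
       [  0.        , 436.1068948 , 191.0278    ],
       [  0.        ,   0.        ,   1.        ]]), 'position': array([ 0.36279841, -0.05178715,  1.21865904]), 'attitude': array([ 0.13525819, -0.11373414, -1.55667059])}
side {'K': array([[347.20050507,   0.        , 253.96561881],
       [  0.        , 347.20050507, 194.14769287],
       [  0.        ,   0.        ,   1.        ]]), 'position': array([0.37247159, 0.60321137, 0.58043039]), 'attitude': array([ 0.14626788, -1.26494833, -2.59175445])}
wrist {'K': array([[317.56357719,   0.        , 252.14336904],
       [  0.        , 317.56357719, 194.15445721],
       [  0.        ,   0.        ,   1.        ]]), 'mount': array([[ 5.44394823e-04, -9.63889810e-01, -2.66300842e-01,
        -6.75731494e-02],
       [-3.15204030e-04,  2.66300703e-01, -9.63889950e-01,
        -1.25129773e-01],
       [ 9.99999802e-01,  6.08675798e-04, -1.58849228e-04,
         3.55555584e-05],
       [ 0.00000000e+00,  0.00000000e+00,  0.00000000e+00,
         1.00000000e+00]])}
```

View pics/top0.png

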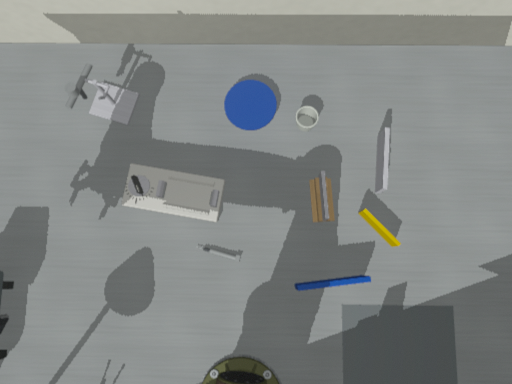

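View pics/side0.png

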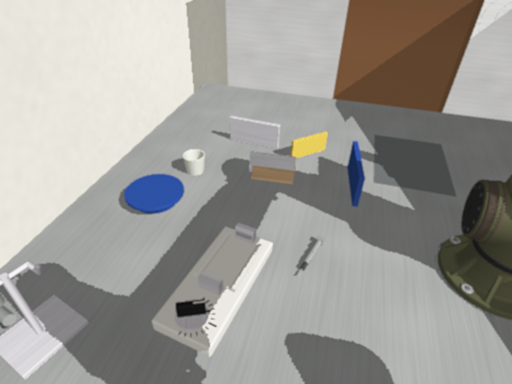

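In the top view, the plates that could be taken for the pan are:
- grey in the rack (325,195)
- larger grey (387,158)
- yellow (380,228)
- blue (333,283)

I choose the grey one in the rack and check it in a close crop. The scale is at (175,193), its dial at (138,187), the cup at (307,117), the turntable at (250,105) and the pin vise at (222,253).

```bash
python3 - <<'E'
from h import *
f=grab('top'); im=f['frame']
a=cv2.resize(im[150:235,115:235],None,fx=5,fy=5,interpolation=cv2.INTER_CUBIC)
b=cv2.resize(im[150:235,300:340],None,fx=5,fy=5,interpolation=cv2.INTER_CUBIC)
save('crop1.png',np.hstack([a,b]))
print('rack',ray(f,[[325,195]],.07),'scale',ray(f,[[127,165],[224,178],[218,221],[123,204]],.03))
E
```

```text
rack [[ 0.53770187 -0.21934249  0.07      ]] scale [[0.62338014 0.32657273 0.03      ]
 [0.58884282 0.0540362  0.03      ]
 [0.46909933 0.06769673 0.03      ]
 [0.51333659 0.33122497 0.03      ]]
```

View pics/crop1.png

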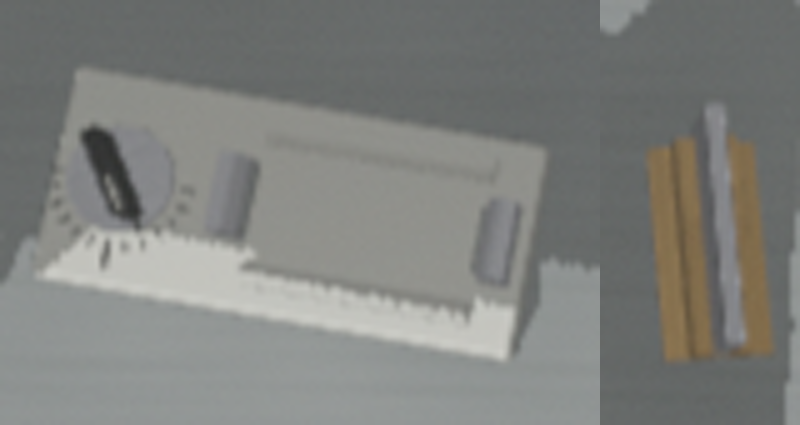

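The crop confirms a bare grey plate standing in the wooden rack's slot, with its ends at about top-view (323,171) and (327,219). The pointer end of the dial bar is at the lower right, and the long zero mark is at the crop's (105,255).

```bash
python3 - <<'E'
from h import *
f=grab('top'); e=ray(f,[[323,171],[327.2,219]],.07); print(e,np.linalg.norm(e[0]-e[1]),e.mean(0))
d=e[0]-e[1]; print('pan yaw deg',np.degrees(np.arctan2(d[1],d[0])))
s=status.sense(); print(rot(s['tcp_rot']).round(3)); 
d=ray(f,[[115+80/5,150+68/5],[115+547/5,150+148/5]],.03); print(d)
E
```

```text
[[ 0.60275663 -0.2148709   0.07      ]
 [ 0.47379321 -0.22426158  0.07      ]] 0.12930486801515284 [ 0.53827492 -0.21956624  0.07      ]
pan yaw deg 4.164732608030102
[[-0.909 -0.    -0.418]
 [ 0.418 -0.001 -0.909]
 [-0.    -1.     0.001]]
[[0.62748321 0.3155659  0.03      ]
 [0.58433575 0.05282103 0.03      ]]
```

Call:
arm_command(
  moves=[
    [[0, 0, -0.18, 0.021, -0.055, 0, -1], [0, 0, -0.18, 0.021, -0.055, 0, -1], [0, 0, -0.18, 0.021, -0.055, 0, -1], [0, 0, -0.18, 0.021, -0.055, 0, -1], [0, 0, -0.18, 0.021, -0.055, 0, -1], [0, 0, -0.18, 0.021, -0.055, 0, -1], [0, 0, -0.18, 0.021, -0.055, 0, -1], [0, 0, -0.18, 0.021, -0.055, 0, -1], [0, 0, -0.18, 0.021, -0.055, 0, -1], [0, 0, -0.18, 0.021, -0.055, 0, -1], [0, 0, -0.18, 0.021, -0.055, 0, -1], [0, 0, -0.18, 0.021, -0.055, 0, -1]],
  ],
)

```text
time_s: 1.75
position: [0.5041, -0.1342, 0.2462]
tcp_rot: [-1.534, -0.386, 0.379]
wrist_force: [1.3, 1.3, -0.1]
opening: 0.0855
```

```bash
cat >> h.py <<'E'
def st():
    s=status.sense(); M=rot(s['tcp_rot'])
    print('t',round(s['time_s'],2),'p',np.round(s['position'],4),'jawdeg',round(np.degrees(np.arctan2(M[1,2],M[0,2])),2),'y',M[:,1].round(3),'z',M[:,2].round(3),'F',np.round(s['wrist_force'],1),'op',round(s['opening'],4),'j',np.round(s['joints'],2))
E
python3 -c "
from h import *
st()"
```

```text
t 1.75 p [ 0.5041 -0.1342  0.2462] jawdeg 117.97 y [ 0.003  0.004 -1.   ] z [-0.469  0.883  0.002] F [ 1.3  1.3 -0.1] op 0.0855 j [ 0.12 -0.17 -0.12 -0.   -1.62 -1.21]
```

Call:
arm_command(
  moves=[
    [[0, 0, -0.14, 0.008, -0.028, 0, -1], [0, 0, -0.14, 0.009, -0.028, -0.01, -1], [0, 0, -0.14, 0.012, -0.029, -0.02, -1], [0, 0, 0, 0, 0, 0, -1]],
  ],
)

```text
time_s: 2.25
position: [0.5336, -0.2263, 0.2135]
tcp_rot: [-1.568, -0.037, 0.034]
wrist_force: [-0.3, -1.2, -0.6]
opening: 0.0854
```

```bash
python3 - <<'E'
from h import *
st(); f=grab('wrist'); im=f['frame'].copy()
for p in proj(f,[[.603,-.215,.07],[.474,-.224,.07]]): cv2.circle(im,tuple(int(v) for v in p),3,(255,0,0),1)
save('w1.png',im)
import pickle; pickle.dump(f,open('w1.pkl','wb'))
E
```

```text
t 2.25 p [ 0.5336 -0.2263  0.2135] jawdeg 92.61 y [ 0.002  0.003 -1.   ] z [-0.046  0.999  0.003] F [-0.3 -1.2 -0.6] op 0.0854 j [-0.06 -0.02 -0.03 -0.   -1.55 -1.47]
```

View pics/w1.png

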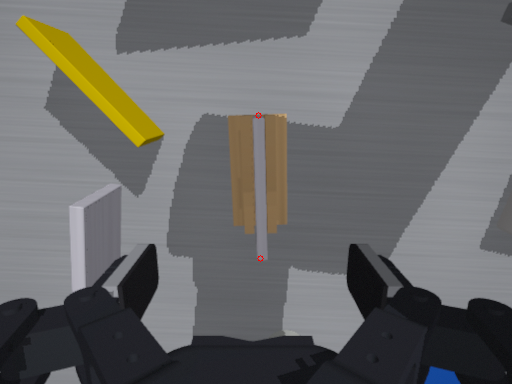

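The wrist view shows the pan's ends at (258,115) and (261,258), exactly on the projected ends from the top view. Going down to grip.

Call:
arm_command(
  moves=[
    [[0, 0, 0.028, 0.004, 0.007, -0.04, -1], [0, 0, 0, 0, 0, -0.04, -1], [0, 0, 0, 0, 0, -0.04, -1], [0, 0, 0, 0, 0, -0.02, -1], [0, 0, 0, 0, 0, -0.008, -1], [0, 0, 0, 0, 0, 0, -0.3]],
  ],
)

```text
time_s: 3.05
position: [0.5402, -0.2151, 0.071]
tcp_rot: [-1.571, -0.083, 0.057]
wrist_force: [0.6, -0.4, 1.1]
opening: 0.0698
```

```bash
python3 -c "
from h import *
st()"
```

```text
t 3.05 p [ 0.5402 -0.2151  0.071 ] jawdeg 95.1 y [ 0.016 -0.    -1.   ] z [-0.089  0.996 -0.002] F [ 0.6 -0.4  1.1] op 0.0698 j [-0.03  0.03 -0.25 -0.   -1.27 -1.45]
```

Call:
arm_command(
  moves=[
    [[0, 0.016, -0.016, -0.002, -0.0045, -0.006, -0.3], [0, 0, 0, 0, 0, -0.004, -0.1], [0, 0, 0, 0, 0, 0, 0.3], [0, 0, 0, 0, 0, 0, 0.7], [0, 0, 0, 0, 0, 0, 1], [0, 0, 0, 0, 0, 0, 1], [0, 0, 0, 0, 0, 0, 1]],
  ],
  newtons=60,
)

```text
time_s: 3.92
position: [0.5398, -0.2202, 0.0638]
tcp_rot: [-1.571, -0.06, 0.054]
wrist_force: [-0.2, 0.5, 0.1]
opening: 0.0088
```

```bash
python3 -c "
from h import *
st()"
```

```text
t 3.92 p [ 0.5398 -0.2202  0.0638] jawdeg 94.16 y [ 0.004 -0.001 -1.   ] z [-0.073  0.997 -0.002] F [-0.2  0.5  0.1] op 0.0088 j [-0.04  0.05 -0.25  0.   -1.27 -1.46]
```

Call:
arm_command(
  moves=[
    [[0, 0, 0, 0, 0, 0.02, 1], [0, 0, 0, 0, 0, 0.04, 1], [0, 0, 0, 0, 0, 0.06, 1], [0, 0, 0.16, -0.005, 0.01, 0.03, 1], [0, 0, 0.16, -0.012, 0.018, 0, 1], [0, 0, 0.16, -0.012, 0.018, 0, 1], [0, 0, 0.16, -0.012, 0.018, 0, 1], [0, 0, 0.16, -0.012, 0.018, 0, 1], [0, 0, 0.16, -0.012, 0.018, 0, 1], [0, 0, 0.16, -0.012, 0.018, 0, 1], [0, 0, 0.16, -0.012, 0.018, 0, 1], [0, 0, 0.16, -0.012, 0.018, 0, 1]],
  ],
)

```text
time_s: 5.42
position: [0.4325, -0.0631, 0.2321]
tcp_rot: [-1.219, -1.21, 1.189]
wrist_force: [0.7, 0.4, -2.2]
opening: 0.0085
```

```bash
python3 -c "
from h import *
st()"
```

```text
t 5.42 p [ 0.4325 -0.0631  0.2321] jawdeg 179.19 y [ 0.011  0.007 -1.   ] z [-1.     0.014 -0.011] F [ 0.7  0.4 -2.2] op 0.0085 j [ 0.32 -0.42 -0.34 -0.   -1.64 -0.33]
```

Call:
arm_command(
  moves=[
    [[0, -0.17, 0, 0, 0, 0, 1], [0, -0.17, 0, 0, 0, 0, 1], [0, -0.17, 0, 0, 0, 0, 1], [0, -0.17, 0, 0, 0, 0, 1]],
  ],
)

```text
time_s: 5.92
position: [0.4327, -0.0639, 0.2388]
tcp_rot: [-1.698, -1.697, 0.774]
wrist_force: [-0.9, -1.2, -1.8]
opening: 0.0084
```

```bash
python3 -c "
from h import *
st()"
```

```text
t 5.92 p [ 0.4327 -0.0639  0.2388] jawdeg 178.81 y [ 0.644  0.007 -0.765] z [-0.765  0.016 -0.644] F [-0.9 -1.2 -1.8] op 0.0084 j [ 0.61 -1.23 -0.99  0.4  -1.23 -0.65]
```

Call:
arm_command(
  moves=[
    [[0, 0, 0, 0.05, 0, 0, 1], [0, 0, 0, 0.05, 0, 0, 1], [0, -0.12, 0, 0.03, 0, 0, 1], [0, -0.12, 0, 0, 0, -0.01, 1], [0, -0.12, 0, 0, 0, -0.02, 1], [0, 0, 0, 0, 0, 0, 1]],
  ],
)

```text
time_s: 6.68
position: [0.563, -0.0882, 0.2756]
tcp_rot: [-1.899, -2.039, 0.354]
wrist_force: [0.8, 0.8, -3.0]
opening: 0.0081
```

```bash
python3 -c "
from h import *
st()"
```

```text
t 6.67 p [ 0.563  -0.0882  0.2756] jawdeg 173.95 y [ 0.913  0.08  -0.399] z [-0.403  0.043 -0.914] F [ 0.8  0.8 -3. ] op 0.0081 j [ 0.25 -0.98 -1.08  0.46 -0.35 -0.58]
```

Call:
arm_command(
  moves=[
    [[0, 0, 0, 0, 0, -0.04, 1], [-0.07, 0, -0.056, 0, 0.01, -0.04, 1], [0, 0, 0, -0.01, 0.01, -0.04, 1], [0, 0, 0, 0, 0, -0.02, 1], [0, 0, 0, 0, 0, 0, 1]],
  ],
)

```text
time_s: 7.3
position: [0.5787, -0.1205, 0.1734]
tcp_rot: [-1.865, -2.023, 0.467]
wrist_force: [0.9, 0.3, -1.6]
opening: 0.0088
```

```bash
python3 -c "
from h import *
st()"
```

```text
t 7.3 p [ 0.5787 -0.1205  0.1734] jawdeg -179.36 y [ 0.882  0.08  -0.465] z [-0.466 -0.005 -0.885] F [ 0.9  0.3 -1.6] op 0.0088 j [ 0.15 -0.78 -1.08  0.29 -0.19 -0.35]
```

Call:
arm_command(
  moves=[
    [[0, 0.12, 0, -0.03, 0.015, 0, 1], [0, 0.12, 0, -0.03, 0.015, 0, 1], [-0.03, 0.06, -0.07, -0.02, 0.015, -0.03, 1], [0, 0, 0, 0, 0, -0.02, 1], [0, 0, 0, 0, 0, 0, 1]],
  ],
)

```text
time_s: 7.92
position: [0.5102, -0.0821, 0.143]
tcp_rot: [-1.73, -1.743, 0.717]
wrist_force: [0.8, -0.5, -2.2]
opening: 0.0088
```

```bash
python3 -c "
from h import *
st()"
```

```text
t 7.92 p [ 0.5102 -0.0821  0.143 ] jawdeg 178.25 y [ 0.691  0.017 -0.723] z [-0.723  0.022 -0.691] F [ 0.8 -0.5 -2.2] op 0.0088 j [ 0.37 -0.95 -1.08  0.36 -0.74 -0.57]
```

Call:
arm_command(
  moves=[
    [[-0.027, 0, 0, 0.05, 0, 0, 1], [0, 0, 0, 0.01, 0.004, -0.03, 1], [0, 0, 0, 0, 0, -0.03, 1], [0, 0, 0, 0, 0, 0, 1]],
  ],
)

```text
time_s: 8.43
position: [0.5726, -0.0773, 0.0961]
tcp_rot: [-1.76, -1.752, 0.729]
wrist_force: [-0.0, -1.9, -1.9]
opening: 0.009
```

```bash
python3 -c "
from h import *
st()"
```

```text
t 8.43 p [ 0.5726 -0.0773  0.0961] jawdeg 179.65 y [ 0.704 -0.003 -0.71 ] z [-0.71   0.004 -0.704] F [-0.  -1.9 -1.9] op 0.009 j [ 0.29 -0.63 -1.07  0.52 -0.42 -0.69]
```

Call:
arm_command(
  moves=[
    [[0, 0, 0, 0, 0, -0.02, 1], [0, 0, 0, 0, 0, -0.02, 1], [0, 0, 0, 0, 0, -0.006, 1], [0, 0, 0, 0, 0, -0.003, 1], [0, 0, 0, 0, 0, 0, 1]],
  ],
)

```text
time_s: 9.05
position: [0.5863, -0.0822, 0.0677]
tcp_rot: [-1.751, -1.762, 0.726]
wrist_force: [0.1, -0.2, -3.1]
opening: 0.0087
```

```bash
python3 - <<'E'
from h import *
st(); f=grab('side'); save('s2.png',cv2.resize(f['frame'][100:330,180:430],None,fx=2.4,fy=2.4))
E
```

```text
t 9.05 p [ 0.5863 -0.0822  0.0677] jawdeg 179.79 y [ 0.705  0.007 -0.709] z [-0.709  0.003 -0.705] F [ 0.1 -0.2 -3.1] op 0.0087 j [ 0.24 -0.53 -1.08  0.57 -0.3  -0.72]
```

View pics/s2.png

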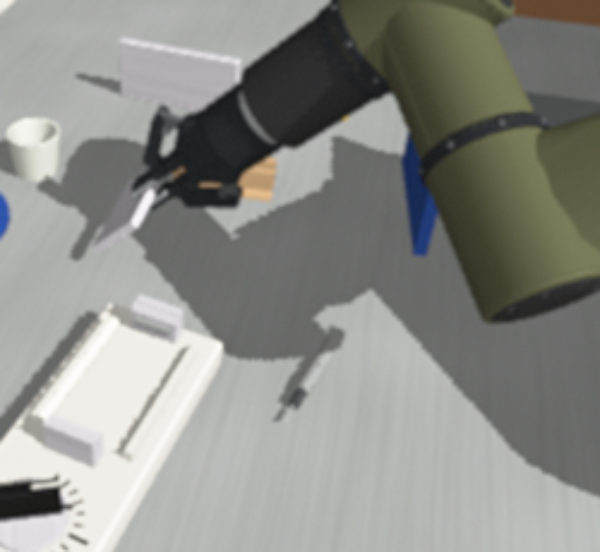

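The side crop shows the pan held level along its length at 45°, its lower edge about 25 mm above the bench, with clear bench around it. Going down until it touches.

Call:
arm_command(
  moves=[
    [[0, 0.05, 0, 0, 0.002, -0.008, 1], [0, 0.05, 0, 0, 0, -0.008, 1], [0, 0, 0, 0, 0, -0.004, 1], [0, 0, 0, 0, 0, 0, 1]],
  ],
)

```text
time_s: 9.6
position: [0.587, -0.0793, 0.0503]
tcp_rot: [-1.685, -1.698, 0.797]
wrist_force: [-0.0, 0.4, -2.2]
opening: 0.0091
```

```bash
python3 -c "
from h import *
st()"
```

```text
t 9.6 p [ 0.587  -0.0793  0.0503] jawdeg 179.84 y [ 0.633  0.008 -0.774] z [-0.775  0.002 -0.633] F [-0.   0.4 -2.2] op 0.0091 j [ 0.27 -0.45 -0.98  0.42 -0.41 -0.6 ]
```

Call:
arm_command(
  moves=[
    [[0, 0, 0, 0, 0, -0.002, 1], [0, 0, 0, 0, 0, -0.001, 1], [0, 0, 0, 0, 0, 0, 0.7], [0, 0, 0, 0, 0, 0, 0.6], [0, 0, 0, 0, 0, 0, 0.5], [0, 0, 0, 0, 0, 0, 0.4], [0, 0, 0, 0, 0, 0, 0.4]],
  ],
)

```text
time_s: 10.48
position: [0.5874, -0.0795, 0.0489]
tcp_rot: [-1.688, -1.701, 0.794]
wrist_force: [-0.4, -0.4, -1.0]
opening: 0.0256
```

```bash
python3 -c "
from h import *
st()"
```

```text
t 10.47 p [ 0.5874 -0.0795  0.0489] jawdeg 179.87 y [ 0.636  0.009 -0.772] z [-0.772  0.002 -0.636] F [-0.4 -0.4 -1. ] op 0.0256 j [ 0.27 -0.45 -0.98  0.43 -0.4  -0.61]
```

Lower the supporting finger, then draw it out toward the robot.

Call:
arm_command(
  moves=[
    [[0, 0, 0, 0, 0, -0.006, 0.4], [0, 0, 0, -0.002, 0, -0.006, 0.4], [0, 0, 0, -0.004, 0, -0.003, 0.4], [0, 0, 0, -0.008, 0, 0, 0.4], [0, 0, 0, -0.01, 0, 0, 0.4], [0, 0, 0, -0.01, 0, 0, 0.4], [0, 0, 0, -0.01, 0, 0, 0.4], [0, 0, 0, -0.01, 0, 0, 0.4], [0, 0, 0, 0, 0, 0, 0.4]],
  ],
)

```text
time_s: 11.6
position: [0.5394, -0.0851, 0.0395]
tcp_rot: [-1.669, -1.701, 0.797]
wrist_force: [0.1, -0.8, 0.3]
opening: 0.0256
```

```bash
python3 - <<'E'
from h import *
st(); f=grab('side'); save('s3.png',cv2.resize(f['frame'][140:240,180:340],None,fx=4,fy=4))
E
```

```text
t 11.6 p [ 0.5394 -0.0851  0.0395] jawdeg 179.84 y [ 0.627  0.02  -0.779] z [-0.779  0.002 -0.627] F [ 0.1 -0.8  0.3] op 0.0256 j [ 0.29 -0.62 -1.08  0.36 -0.48 -0.56]
```

View pics/s3.png

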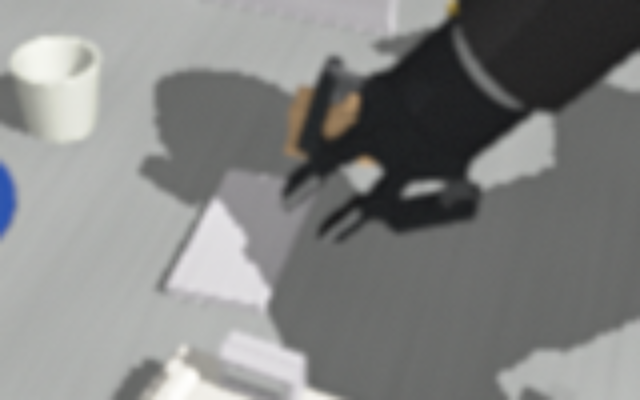

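The pan lies on the bench by the fingertips, and the wrist force shows no load carried. I back off along the tool axis, stand the tool upright and look from above.

Call:
arm_command(
  moves=[
    [[0, 0, 0, -0.02, 0, 0.01, 0.4], [0, 0.08, 0, -0.02, 0, 0.03, 0.4], [0, 0.17, 0, 0, 0, 0.05, 0], [0, 0.17, 0, 0, 0, 0.05, -1], [0, 0.17, 0, 0, 0, 0.03, -1], [0, 0.08, 0, 0.03, 0, 0, -1], [0, 0, 0, 0.04, 0, 0, -1], [0, 0, 0, 0, 0, 0, -1]],
  ],
)

```text
time_s: 12.65
position: [0.5729, -0.0897, 0.2121]
tcp_rot: [-1.173, -1.204, 1.202]
wrist_force: [-0.5, 0.9, -0.2]
opening: 0.0853
```

```bash
python3 - <<'E'
from h import *
st(); f=grab('wrist'); save('w4.png',f['frame'])
import pickle; pickle.dump(f,open('w4.pkl','wb'))
E
```

```text
t 12.65 p [ 0.5729 -0.0897  0.2121] jawdeg -179.96 y [-0.024  0.026 -0.999] z [-1.    -0.001  0.024] F [-0.5  0.9 -0.2] op 0.0853 j [ 0.17  0.01 -0.   -0.03 -1.58 -0.17]
```

View pics/w4.png

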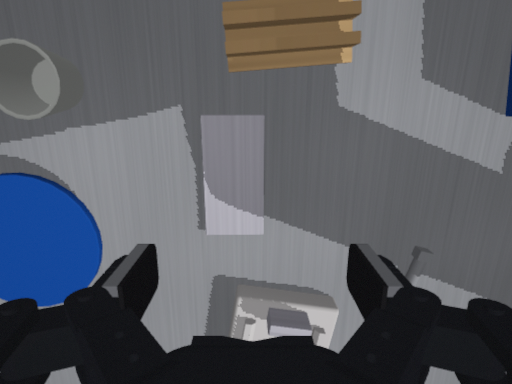

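The pan lies flat and free, with corners at about (202,115), (264,115), (264,235) and (206,235). The rack is now empty and the bystanders are untouched.

```bash
python3 - <<'E'
from h import *
import pickle; f=pickle.load(open('w4.pkl','rb'))
P=ray(f,[[202,115],[264,115],[264,235],[205.5,235.5]],.010); print(P.round(4)); c=P.mean(0); print('c',c)
print([np.linalg.norm(P[i]-P[(i+1)%4]).round(4) for i in range(4)])
for a,b in((0,3),(1,2)):
    d=P[b]-P[a]; print('len dir deg',np.degrees(np.arctan2(d[1],d[0])))
# second estimate via top view
g=grab('top'); im=cv2.cvtColor(g['frame'],cv2.COLOR_RGB2GRAY)
print('proj top',proj(g,P).round(1))
st()
E
```

```text
[[ 0.6181 -0.144   0.01  ]
 [ 0.5565 -0.1439  0.01  ]
 [ 0.5551 -0.0138  0.01  ]
 [ 0.6202 -0.0139  0.01  ]]
c [ 0.58749848 -0.07889616  0.01      ]
[np.float64(0.0616), np.float64(0.1301), np.float64(0.0651), np.float64(0.1301)]
len dir deg 89.09462163769915
len dir deg 90.6336069317324
proj top [[294.8 169.8]
 [294.9 191.3]
 [248.5 191.4]
 [248.8 168.7]]
t 12.75 p [ 0.5713 -0.0898  0.2135] jawdeg -179.94 y [-0.022  0.026 -0.999] z [-1.    -0.001  0.022] F [-0.4 -0.4  0.1] op 0.0855 j [ 0.17  0.   -0.01 -0.03 -1.58 -0.17]
```

Call:
arm_command(
  moves=[
    [[-0.026, -0.022, 0, 0.016, 0.011, -0.03, -1], [0, 0, 0, 0, 0, -0.05, -1], [0, 0, 0, 0, 0, -0.05, -1], [0, 0, 0, 0, 0, -0.03, -1], [0, 0, 0, 0, 0, -0.01, -1], [0, 0, 0, 0, 0, 0, -1]],
  ],
)

```text
time_s: 13.5
position: [0.5851, -0.079, 0.0447]
tcp_rot: [-1.218, -1.218, 1.206]
wrist_force: [0.1, -0.2, 0.2]
opening: 0.0856
```

```bash
python3 -c "
from h import *
st()"
```

```text
t 13.5 p [ 0.5851 -0.079   0.0447] jawdeg -179.92 y [ 0.011 -0.001 -1.   ] z [-1.    -0.001 -0.011] F [ 0.1 -0.2  0.2] op 0.0856 j [ 0.21  0.08 -0.25  0.   -1.23 -0.21]
```

Call:
arm_command(
  moves=[
    [[0, 0.01, 0, 0.0025, 0, -0.018, -1], [0, 0, 0, 0, 0, -0.012, -1], [0, 0, 0, 0, 0, -0.002, -1], [0, 0, 0, 0, 0, 0, -0.7], [0, 0, 0, 0, 0, 0, -0.4], [0, 0, 0, 0, 0, 0, -0.2], [0, 0, 0, 0, 0, 0, 0]],
  ],
  newtons=50,
)

```text
time_s: 14.38
position: [0.5899, -0.0789, 0.0148]
tcp_rot: [-1.214, -1.215, 1.208]
wrist_force: [0.4, 0.0, -1.4]
opening: 0.0618
```

```bash
python3 -c "
from h import *
st()"
```

```text
t 14.38 p [ 0.5899 -0.0789  0.0148] jawdeg -179.9 y [ 0.007 -0.001 -1.   ] z [-1.    -0.002 -0.007] F [ 0.4  0.  -1.4] op 0.0618 j [ 0.2   0.12 -0.26  0.   -1.18 -0.2 ]
```

The pan is still on the bench, so I let go and first look at the scale with nothing blocking the view.

Call:
arm_command(
  moves=[
    [[0, 0, 0, 0, 0, 0, -0.8], [0, 0, 0, 0, 0, 0, -1], [0, 0, 0, 0, 0, 0.05, -1], [0, 0, 0, 0, 0, 0.06, -1], [0, 0, 0, 0, 0.03, 0.06, -1], [0, 0, 0, 0, 0.06, 0.04, -1], [0, 0, 0, -0.01, 0.06, 0, -1], [0, 0, 0, -0.01, 0.06, 0, -1], [0, 0, 0, 0, 0.06, 0, -1], [0, 0, 0, 0, 0.06, 0, -1], [0, 0, 0, 0, 0.02, 0, -1], [0, 0, 0, 0, 0, 0, -1]],
  ],
)

```text
time_s: 15.88
position: [0.5666, 0.27, 0.2246]
tcp_rot: [-1.217, -1.219, 1.201]
wrist_force: [-0.4, -1.5, 0.7]
opening: 0.0857
```

```bash
python3 - <<'E'
from h import *
st(); f=grab('wrist'); save('w5.png',cv2.resize(f['frame'],(768,576),interpolation=cv2.INTER_CUBIC))
import pickle; pickle.dump(f,open('w5.pkl','wb'))
E
```

```text
t 15.88 p [0.5666 0.27   0.2246] jawdeg 179.94 y [ 0.012  0.002 -1.   ] z [-1.     0.001 -0.012] F [-0.4 -1.5  0.7] op 0.0857 j [ 0.77  0.1   0.1   0.01 -1.56 -0.77]
```

View pics/w5.png

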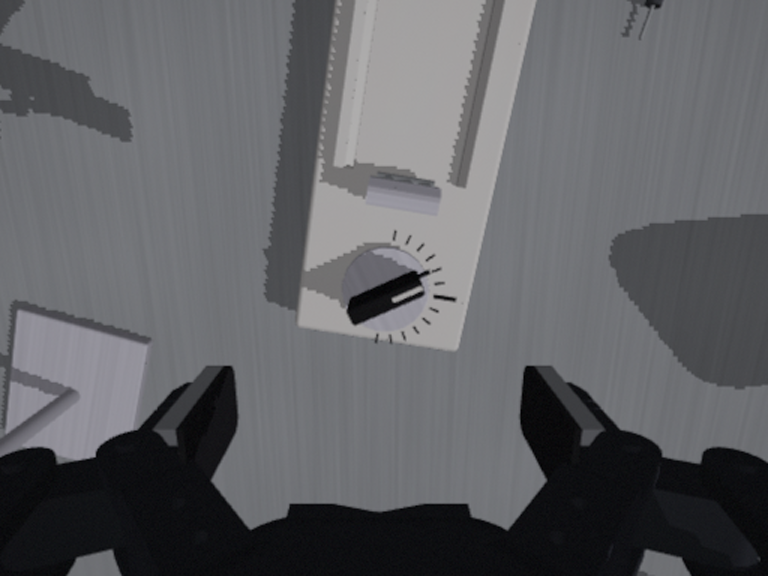

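The view shows the scale's dial end: corners (301,325) and (456,350), tower A's top edge around (403,190), zero mark (434,296)–(456,300), and the pointer end of the bar at (440,269). One more picture further along −y gets both towers into a single frame.

Call:
arm_command(
  moves=[
    [[0, 0, 0, 0, -0.04, 0, -1], [0, 0, 0, 0, -0.05, 0, -1], [0, 0, 0, -0.01, -0.04, 0, -1], [0, 0, 0, 0, 0, 0, -1]],
  ],
)

```text
time_s: 16.42
position: [0.5564, 0.1302, 0.2256]
tcp_rot: [-1.222, -1.215, 1.196]
wrist_force: [0.9, 0.3, 0.1]
opening: 0.0855
```

```bash
python3 - <<'E'
from h import *
st(); f=grab('wrist'); save('w6.png',cv2.resize(f['frame'][0:300,150:370],None,fx=2.6,fy=2,interpolation=cv2.INTER_CUBIC) if 0 else cv2.resize(f['frame'][0:290,130:390],None,fx=2,fy=2,interpolation=cv2.INTER_CUBIC))
import pickle; pickle.dump(f,open('w6.pkl','wb'))
E
```

```text
t 16.43 p [0.5564 0.1302 0.2256] jawdeg 179.61 y [ 0.014  0.002 -1.   ] z [-1.     0.007 -0.014] F [0.9 0.3 0.1] op 0.0855 j [ 0.58 -0.05 -0.05  0.01 -1.56 -0.59]
```

View pics/w6.png

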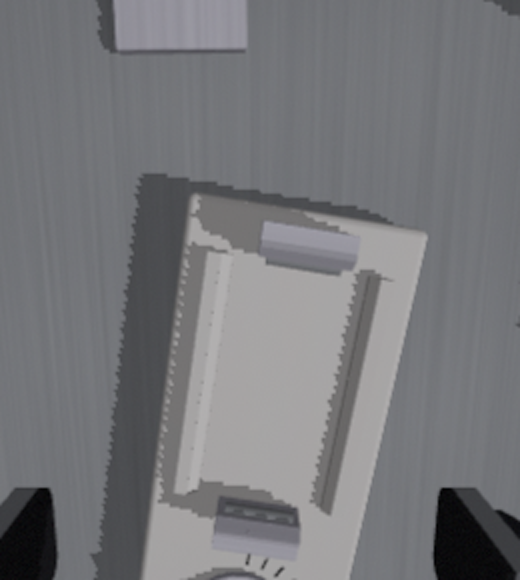

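```bash
cat > sc.py <<'E'
from h import *
import pickle
f5=pickle.load(open('w5.pkl','rb')); f6=pickle.load(open('w6.pkl','rb'))
A=ray(f5,np.array([[301,325],[456,350]])/1.5,.03)   # +y end: +x, -x
B=ray(f6,np.array([[191,195],[426,234]])/2+[130,0],.03) # -y end: +x,-x
o=np.mean([*A,*B],0); 
d=(A-B).mean(0); yaw=np.arctan2(-d[0],d[1])
e=(A[0]-A[1]+B[0]-B[1])/2; yawx=np.arctan2(e[1],e[0])
Y=np.array([-np.sin(yaw),np.cos(yaw),0]); X=np.array([np.cos(yaw),np.sin(yaw),0]); o[2]=0
Z=np.array([0,0,1.])
W=lambda x,y,z:o+x*X+y*Y+z*Z
E
python3 - <<'E'
from sc import *
print(A.round(4),B.round(4)); print('len',np.linalg.norm(A-B,axis=1),'wid',np.linalg.norm(A[0]-A[1]),np.linalg.norm(B[0]-B[1]))
print('o',o.round(4),'yaw',np.degrees([yaw,yawx]),'seat',W(0,-.045,.03).round(4),'dial',W(0,.095,.058).round(4))
im=cv2.resize(f6['frame'],None,fx=2,fy=2,interpolation=cv2.INTER_CUBIC)
for pts,c in (([W(x,-.045+s*.0662,.053) for s in(1,-1) for x in(-.022,.022)],(255,0,0)),([W(x,y,.03) for x in(-.06,.06) for y in(-.135,.135)],(0,255,0)),([W(x,-.045+s*.0675,.045) for s in(1,-1) for x in(-.022,.022)],(0,0,255)),([W(x,-.045+y,.04) for x in(.039,-.039) for y in(-.05,.05)],(255,255,0))):
    for p in proj(f6,pts): cv2.circle(im,tuple(int(round(v*2)) for v in p),3,c,1)
save('w6b.png',cv2.resize(im[360:580,380:680],None,fx=2.5,fy=2.5) if 0 else im[170:570,380:720])
E
```

```text
[[0.6243 0.3162 0.03  ]
 [0.5133 0.335  0.03  ]] [[0.5845 0.0545 0.03  ]
 [0.4701 0.0736 0.03  ]]
len [0.26478161 0.2649401 ] wid 0.11250133779821872 0.1160588520117783
o [0.548  0.1948 0.    ] yaw [-9.00946283 -9.53340944] seat [0.541  0.1504 0.03  ] dial [0.5629 0.2886 0.058 ]
```

View pics/w6b.png

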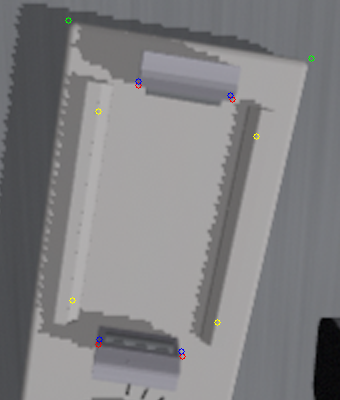

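```bash
python3 - <<'E'
from sc import *
for s,n in((1,'a'),(-1,'b')):
    for z in(.03,.053,.06): print(n,z,(proj(f6,[W(.022,-.045+s*.0662,z),W(-.022,-.045+s*.0662,z)])*2-[380,170]).round(0).tolist())
g=cv2.cvtColor(f6['frame'],cv2.COLOR_RGB2GRAY)
# profile along scale y through tower middles (image line at x=0)
for s in(1,-1):
    for z in (.045,):
        ys=np.arange(.050,.092,.002); p=proj(f6,[W(.008,-.045+s*y,z) for y in ys])
        print([(round(y*1000),int(g[int(round(v)),int(round(u))])) for y,(u,v) in zip(ys,p)])
E
```

```text
a 0.03 [[100.0, 325.0], [179.0, 336.0]]
a 0.053 [[98.0, 344.0], [182.0, 356.0]]
a 0.06 [[97.0, 350.0], [183.0, 363.0]]
b 0.03 [[138.0, 82.0], [225.0, 95.0]]
b 0.053 [[138.0, 85.0], [232.0, 99.0]]
b 0.06 [[138.0, 86.0], [235.0, 101.0]]
[(50, 165), (52, 164), (54, 115), (56, 114), (58, 115), (60, 81), (62, 70), (64, 85), (66, 97), (68, 94), (70, 87), (72, 108), (74, 113), (76, 112), (78, 113), (80, 120), (82, 141), (84, 150), (86, 150), (88, 151), (90, 150)]
[(50, 165), (52, 165), (54, 165), (56, 165), (58, 165), (60, 165), (62, 152), (64, 111), (66, 118), (68, 117), (70, 126), (72, 135), (74, 148), (76, 152), (78, 154), (80, 155), (82, 126), (84, 114), (86, 115), (88, 118), (90, 78)]
```

The scale pose agrees with the tower and roller edges: tower A's face is at 66.3 mm (expected 66.2) and roller B's tip at 62.7 mm (expected 62.5). Returning for the pan.

Call:
arm_command(
  moves=[
    [[0, 0.01, 0, 0.01, -0.05, 0, -1], [0, 0, 0, 0.01, -0.06, 0, -1], [0, 0, 0, 0.01, -0.06, 0, -1], [0, 0, 0, 0.004, -0.04, -0.04, -1], [0, 0, 0, 0, 0, -0.05, -1], [0, 0, 0, 0, 0, -0.05, -1], [0, 0, 0, 0, 0, -0.03, -1], [0, 0, 0, 0, 0, 0, -1]],
  ],
)

```text
time_s: 17.48
position: [0.5906, -0.0874, 0.0513]
tcp_rot: [-1.216, -1.208, 1.198]
wrist_force: [0.3, 0.2, 1.3]
opening: 0.0856
```

```bash
python3 -c "
from h import *
st()"
```

```text
t 17.48 p [ 0.5906 -0.0874  0.0513] jawdeg 179.5 y [ 0.006  0.002 -1.   ] z [-1.     0.009 -0.006] F [0.3 0.2 1.3] op 0.0856 j [ 0.19  0.09 -0.22 -0.   -1.25 -0.2 ]
```

Call:
arm_command(
  moves=[
    [[0, 0.006, 0.01, -0.001, 0.0085, -0.02, -1], [0, 0, 0, 0, 0, -0.014, -1], [0, 0, 0, 0, 0, -0.003, -1], [0, 0, 0, 0, 0, 0, -0.7], [0, 0, 0, 0, 0, 0, -0.4], [0, 0, 0, 0, 0, 0, -0.2], [0, 0, 0, 0, 0, 0, 0]],
  ],
  newtons=50,
)

```text
time_s: 18.35
position: [0.5926, -0.0779, 0.0176]
tcp_rot: [-1.212, -1.218, 1.206]
wrist_force: [-0.0, 0.6, -1.6]
opening: 0.062
```

```bash
python3 -c "
from h import *
st()"
```

```text
t 18.35 p [ 0.5926 -0.0779  0.0176] jawdeg -179.84 y [ 0.007  0.002 -1.   ] z [-1.    -0.003 -0.007] F [-0.   0.6 -1.6] op 0.062 j [ 0.2   0.12 -0.25 -0.   -1.19 -0.2 ]
```

Call:
arm_command(
  moves=[
    [[0, 0, 0, 0, 0, 0, -0.7], [0, 0.005, 0, -0.002, 0, -0.004, -0.7], [0, 0, 0, 0, 0, -0.001, -0.7], [0, 0, 0, 0, 0, 0, -0.4], [0, 0, 0, 0, 0, 0, -0.2], [0, 0, 0, 0, 0, 0, 0]],
  ],
)

```text
time_s: 19.1
position: [0.5915, -0.078, 0.0138]
tcp_rot: [-1.21, -1.216, 1.208]
wrist_force: [0.2, 0.9, 0.6]
opening: 0.0621
```

```bash
python3 -c "
from h import *
st()"
```

```text
t 19.1 p [ 0.5915 -0.078   0.0138] jawdeg -179.82 y [ 0.005  0.002 -1.   ] z [-1.    -0.003 -0.005] F [0.2 0.9 0.6] op 0.0621 j [ 0.2   0.13 -0.26 -0.   -1.18 -0.2 ]
```

Call:
arm_command(
  moves=[
    [[0, 0, 0, 0, 0, 0.02, 0], [0, 0, 0, 0, 0, 0.05, 0], [0, 0, 0, 0, 0, 0.06, 0], [0, 0, 0, 0, 0.03, 0.02, 0], [0, 0, -0.04, -0.012, 0.05, 0, 0], [0, 0, -0.04, -0.012, 0.05, 0, 0], [0, 0, -0.04, -0.013, 0.05, 0, 0], [0, 0, -0.04, -0.012, 0.045, 0, 0], [0, 0, 0, 0, 0, 0, 0]],
  ],
)

```text
time_s: 20.23
position: [0.5377, 0.1522, 0.1779]
tcp_rot: [-1.285, -1.095, 1.079]
wrist_force: [-0.4, -0.3, -1.7]
opening: 0.0622
```

```bash
python3 - <<'E'
from sc import *
st(); f=grab('wrist'); s=status.sense()
C=np.array(s['position']); M=rot(s['tcp_rot'])
g=cv2.cvtColor(f['frame'],cv2.COLOR_RGB2GRAY)
# pan's near end, upper edge: tool coords, height offset y=+0.0038 (top face) ; print profile along tool x
for zz in(-.02,0,.02):
    xs=np.arange(-.080,-.045,.002); P=[C+M@np.array([x,.004,zz]) for x in xs]; p=proj(f,P)
    print(zz,[(round(x*1000),int(g[int(round(v)),int(round(u))])) for x,(u,v) in zip(xs,p)])
save('w7.png',f['frame']); pickle.dump(f,open('w7.pkl','wb'))
E
```

```text
t 20.23 p [0.5377 0.1522 0.1779] jawdeg 170.54 y [ 0.008  0.005 -1.   ] z [-0.986  0.164 -0.007] F [-0.4 -0.3 -1.7] op 0.0622 j [ 0.64 -0.07 -0.16  0.   -1.48 -0.8 ]
-0.02 [(-80, 119), (-78, 77), (-76, 116), (-74, 117), (-72, 117), (-70, 117), (-68, 166), (-66, 121), (-64, 153), (-62, 157), (-60, 157), (-58, 157), (-56, 157), (-54, 157), (-52, 157), (-50, 157), (-48, 157), (-46, 157)]
0 [(-80, 117), (-78, 80), (-76, 130), (-74, 157), (-72, 155), (-70, 136), (-68, 119), (-66, 111), (-64, 147), (-62, 152), (-60, 153), (-58, 153), (-56, 152), (-54, 153), (-52, 153), (-50, 153), (-48, 152), (-46, 151)]
0.02 [(-80, 116), (-78, 112), (-76, 164), (-74, 168), (-72, 168), (-70, 169), (-68, 168), (-66, 163), (-64, 152), (-62, 156), (-60, 156), (-58, 157), (-56, 157), (-54, 157), (-52, 157), (-50, 157), (-48, 158), (-46, 157)]
```

View pics/w7.png

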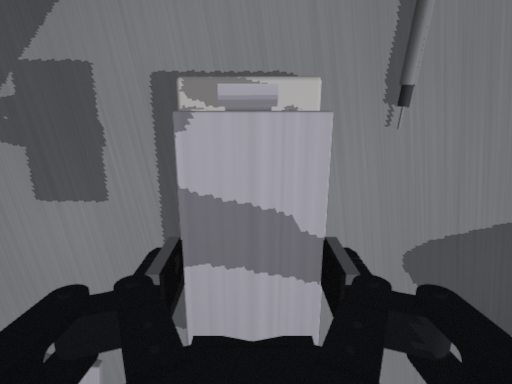

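The pan is held squarely: its near end is at tool x ≈ −65 mm, so it is centred in the grip, with tower B just beyond it at (250,92). Now a small correction and down to just above the towers.

Call:
arm_command(
  moves=[
    [[-0.004, 0.003, 0.006, 0.0033, -0.0014, -0.03, 0], [0, 0, 0, 0, 0, -0.04, 0], [0, 0, 0, 0, 0, -0.025, 0], [0, 0, 0, 0, 0, 0, 0]],
  ],
)

```text
time_s: 20.78
position: [0.5427, 0.1459, 0.0844]
tcp_rot: [-1.287, -1.096, 1.083]
wrist_force: [-0.5, -0.4, -1.5]
opening: 0.0622
```

```bash
cat > ck.py <<'E'
from sc import *
st(); s=status.sense(); d=np.array(s['position'])-W(0,-.045,.03)
print('scale-frame offset from seat mm: x %.1f y %.1f z %.1f'%tuple(1000*np.array([d@X,d@Y,d[2]])))
E
python3 ck.py
```

```text
t 20.77 p [0.5427 0.1459 0.0844] jawdeg 170.7 y [ 0.009  0.001 -1.   ] z [-0.987  0.162 -0.009] F [-0.5 -0.4 -1.5] op 0.0622 j [ 0.62 -0.03 -0.28  0.   -1.31 -0.79]
scale-frame offset from seat mm: x 2.4 y -4.1 z 54.4
```

Call:
arm_command(
  moves=[
    [[0, 0.004, 0.003, -0.0017, 0.0048, 0, 0], [0, 0, 0, 0, 0, -0.008, 0], [0, 0, 0, 0, 0, 0, 0]],
  ],
)

```text
time_s: 21.15
position: [0.5427, 0.1507, 0.0801]
tcp_rot: [-1.284, -1.099, 1.084]
wrist_force: [-0.4, 1.0, -2.8]
opening: 0.0623
```

```bash
python3 ck.py
```

```text
t 21.15 p [0.5427 0.1507 0.0801] jawdeg 170.83 y [ 0.009  0.003 -1.   ] z [-0.987  0.159 -0.009] F [-0.4  1.  -2.8] op 0.0623 j [ 0.63 -0.02 -0.28  0.   -1.3  -0.79]
scale-frame offset from seat mm: x 1.7 y 0.6 z 50.1
```

Call:
arm_command(
  moves=[
    [[0, 0, 0, -0.001, 0, -0.006, 0], [0, 0, 0, 0, 0, -0.004, 0], [0, 0, 0, 0, 0, -0.003, 0], [0, 0, 0, 0, 0, 0, 0]],
  ],
)

```text
time_s: 21.65
position: [0.5419, 0.1509, 0.0669]
tcp_rot: [-1.285, -1.1, 1.083]
wrist_force: [-0.2, -0.1, -2.2]
opening: 0.0619
```

```bash
python3 ck.py
```

```text
t 21.65 p [0.5419 0.1509 0.0669] jawdeg 170.85 y [ 0.01   0.003 -1.   ] z [-0.987  0.159 -0.01 ] F [-0.2 -0.1 -2.2] op 0.0619 j [ 0.63 -0.01 -0.3   0.   -1.27 -0.79]
scale-frame offset from seat mm: x 0.8 y 0.7 z 36.9
```

Call:
arm_command(
  moves=[
    [[0, 0, 0, -0.0006, 0, -0.002, 0], [0, 0, 0, 0, 0, -0.002, 0], [0, 0, 0, 0, 0, 0, 0]],
  ],
)

```text
time_s: 22.02
position: [0.5415, 0.1511, 0.0631]
tcp_rot: [-1.285, -1.1, 1.083]
wrist_force: [-0.4, 0.5, -1.3]
opening: 0.0624
```

```bash
python3 ck.py; python3 -c "
from rig import status; print(status.sense()['ft_torque'])"
```

```text
t 22.02 p [0.5415 0.1511 0.0631] jawdeg 170.86 y [ 0.011  0.004 -1.   ] z [-0.987  0.159 -0.01 ] F [-0.4  0.5 -1.3] op 0.0624 j [ 0.63 -0.01 -0.31  0.   -1.26 -0.79]
scale-frame offset from seat mm: x 0.3 y 0.8 z 33.1
[0.02561538 0.23650464 0.00276605]
```

Call:
arm_command(
  moves=[
    [[0, 0, 0, 0, 0, -0.001, 0], [0, 0, 0, 0, 0, -0.001, 0], [0, 0, 0, 0, 0, 0, 0]],
  ],
)

```text
time_s: 22.4
position: [0.5418, 0.1513, 0.0628]
tcp_rot: [-1.285, -1.102, 1.082]
wrist_force: [-1.9, 0.8, -0.0]
opening: 0.0623
```

```bash
python3 ck.py
```

```text
t 22.4 p [0.5418 0.1513 0.0628] jawdeg 170.88 y [ 0.012  0.004 -1.   ] z [-0.987  0.159 -0.011] F [-1.9  0.8 -0. ] op 0.0623 j [ 0.63 -0.01 -0.31  0.   -1.26 -0.79]
scale-frame offset from seat mm: x 0.7 y 1.0 z 32.8
```

Call:
arm_command(
  moves=[
    [[0, 0, 0, 0, 0, -0.001, 0], [0, 0, 0, 0, 0, 0, -0.6], [0, 0, 0, 0, 0, 0, -0.8], [0, 0, 0, 0, 0, 0, -1], [0, 0, 0, 0, 0, 0, -1], [0, 0, 0, 0, 0, 0.03, -1], [0, 0, 0, 0, 0, 0.05, -1], [0, 0, 0, 0, 0, 0.04, 0], [0, 0, 0, 0, 0, 0, 1]],
  ],
)

```text
time_s: 23.52
position: [0.5416, 0.1505, 0.1845]
tcp_rot: [-1.286, -1.101, 1.082]
wrist_force: [0.2, -0.3, -0.3]
opening: 0.0516
```

```bash
python3 ck.py; python3 - <<'E'
from sc import *
f=grab('wrist'); pickle.dump(f,open('w8.pkl','wb')); save('w8.png',f['frame'])
g=cv2.cvtColor(f['frame'],cv2.COLOR_RGB2GRAY)
# pan side edges at height .059 (on rollers): profile across x at several y, and pan -y end profile
for y in(-.06,-.03,0.0):
    xs=np.arange(-.05,.051,.002); p=proj(f,[W(x,-.045+y,.059) for x in xs]); v=np.array([int(g[int(round(b)),int(round(a))]) if 0<=b<384 and 0<=a<512 else -1 for a,b in p])
    print('y',y,v.tolist())
ys=np.arange(-.09,-.05,.001)
for x in(-.027,0,.027):
    p=proj(f,[W(x,-.045+y,.059) for y in ys]); print('x',x,[(round(y*1000),int(g[int(round(b)),int(round(a))])) for y,(a,b) in zip(ys,p)])
E
```

```text
t 23.52 p [0.5416 0.1505 0.1845] jawdeg 170.86 y [ 0.012  0.003 -1.   ] z [-0.987  0.159 -0.012] F [ 0.2 -0.3 -0.3] op 0.0516 j [ 0.63 -0.07 -0.14  0.   -1.49 -0.79]
scale-frame offset from seat mm: x 0.6 y 0.2 z 154.5
y -0.06 [172, 172, 171, 171, 170, 170, 171, 145, 107, 106, 159, 158, 160, 159, 159, 159, 163, 162, 160, 158, 161, 159, 161, 165, 161, 158, 156, 160, 159, 159, 162, 162, 159, 159, 161, 161, 160, 161, 159, 158, 162, 140, 107, 108, 121, 120, 119, 120, 120, 120, 119]
y -0.03 [173, 172, 171, 172, 171, 170, 170, 145, 107, 107, 156, 158, 159, 160, 157, 158, 161, 160, 160, 158, 161, 159, 161, 163, 160, 156, 157, 159, 160, 159, 161, 161, 158, 159, 161, 160, 159, 159, 159, 157, 162, 132, 108, 111, 119, 119, 119, 120, 120, 119, 120]
y 0.0 [173, 172, 171, 171, 170, 170, 170, 161, 107, 107, 149, 155, 157, 158, 155, 156, 159, 157, 158, 157, 159, 156, 158, 160, 158, 153, 153, 158, 158, 157, 156, 157, 156, 157, 156, 155, 156, 157, 155, 154, 160, 157, 108, 107, 118, 119, 119, 120, 119, 119, 119]
x -0.027 [(-90, 96), (-89, 92), (-88, 81), (-87, 94), (-86, 128), (-85, 156), (-84, 165), (
[... 660 characters left out ...]
(-68, 122), (-67, 122), (-66, 112), (-65, 106), (-64, 149), (-63, 159), (-62, 158), (-61, 158), (-60, 158), (-59, 158), (-58, 158), (-57, 158), (-56, 159), (-55, 158), (-54, 158), (-53, 159), (-52, 157), (-51, 158)]
x 0.027 [(-90, 82), (-89, 83), (-88, 83), (-87, 92), (-86, 115), (-85, 117), (-84, 119), (-83, 120), (-82, 121), (-81, 119), (-80, 120), (-79, 120), (-78, 119), (-77, 120), (-76, 119), (-75, 119), (-74, 119), (-73, 119), (-72, 119), (-71, 120), (-70, 119), (-69, 119), (-68, 120), (-67, 120), (-66, 116), (-65, 121), (-64, 149), (-63, 159), (-62, 159), (-61, 159), (-60, 159), (-59, 159), (-58, 158), (-57, 159), (-56, 159), (-55, 158), (-54, 158), (-53, 158), (-52, 158), (-51, 158)]
```

The pan rests square on both rollers: its edges are at x −31/+32 mm and its −y end at −64.5 mm, straight across. I close the fingers and press in the middle in small steps.

Call:
arm_command(
  moves=[
    [[0, 0, 0, 0, 0, -0.03, 1], [0, 0, 0, 0, 0, -0.04, 1], [0, 0.008, 0, 0, 0, -0.02, 1], [0, 0, 0, 0, 0, 0, 1]],
  ],
)

```text
time_s: 24.08
position: [0.5391, 0.1496, 0.0861]
tcp_rot: [-1.278, -1.088, 1.092]
wrist_force: [-0.7, 0.8, 0.2]
opening: 0.0002
```

```bash
python3 ck.py
```

```text
t 24.07 p [0.5391 0.1496 0.0861] jawdeg 170.84 y [-0.004  0.    -1.   ] z [-0.987  0.159  0.004] F [-0.7  0.8  0.2] op 0.0002 j [ 0.63 -0.02 -0.27 -0.   -1.32 -0.79]
scale-frame offset from seat mm: x -1.7 y -1.1 z 56.1
```

Call:
arm_command(
  moves=[
    [[0, 0, 0, 0.002, 0.001, -0.005, 1], [0, 0, 0, 0, 0, -0.003, 1], [0, 0, 0, 0, 0, -0.002, 1], [0, 0, 0, 0, 0, -0.001, 1]],
  ],
)

```text
time_s: 24.58
position: [0.5431, 0.1514, 0.078]
tcp_rot: [-1.279, -1.092, 1.089]
wrist_force: [-0.8, -0.1, 0.1]
opening: -0.0
```

```bash
python3 ck.py
```

```text
t 24.57 p [0.5431 0.1514 0.078 ] jawdeg 170.86 y [ 0.001  0.002 -1.   ] z [-0.987  0.159 -0.001] F [-0.8 -0.1  0.1] op -0.0 j [ 0.63 -0.01 -0.28 -0.   -1.3  -0.79]
scale-frame offset from seat mm: x 1.9 y 1.3 z 48.0
```

Call:
arm_command(
  moves=[
    [[0, 0, 0, -0.0015, -0.0008, -0.001, 1], [0, 0, 0, 0, 0, -0.0015, 1], [0, 0, 0, 0, 0, -0.0015, 1], [0, 0, 0, 0, 0, -0.0015, 1]],
  ],
)

```text
time_s: 25.08
position: [0.5419, 0.1507, 0.0759]
tcp_rot: [-1.281, -1.095, 1.088]
wrist_force: [-6.3, -0.9, 8.8]
opening: 0.0
```

```bash
python3 ck.py
```

```text
t 25.07 p [0.5419 0.1507 0.0759] jawdeg 170.91 y [ 0.003  0.002 -1.   ] z [-0.987  0.158 -0.003] F [-6.3 -0.9  8.8] op 0.0 j [ 0.63 -0.01 -0.29  0.   -1.29 -0.79]
scale-frame offset from seat mm: x 0.9 y 0.5 z 45.9
```

Call:
arm_command(
  moves=[
    [[0, 0, 0, -0.0008, 0, -0.0025, 1], [0, 0, 0, 0, 0, -0.003, 1], [0, 0, 0, 0, 0, -0.003, 1]],
  ],
)

```text
time_s: 25.45
position: [0.5424, 0.1511, 0.0723]
tcp_rot: [-1.283, -1.1, 1.086]
wrist_force: [-0.4, 0.4, -0.1]
opening: -0.0001
```

```bash
python3 ck.py
```

```text
t 25.45 p [0.5424 0.1511 0.0723] jawdeg 170.97 y [ 0.008  0.003 -1.   ] z [-0.988  0.157 -0.008] F [-0.4  0.4 -0.1] op -0.0001 j [ 0.63 -0.01 -0.29  0.   -1.28 -0.79]
scale-frame offset from seat mm: x 1.2 y 0.9 z 42.3
```

Call:
arm_command(
  moves=[
    [[0, 0.004, 0, -0.0015, -0.0005, -0.003, 1], [0, 0, 0, 0, 0, -0.003, 1], [0, 0, 0, 0, 0, -0.003, 1], [0, 0, 0, 0, 0, -0.002, 1]],
  ],
)

```text
time_s: 25.95
position: [0.5422, 0.152, 0.0665]
tcp_rot: [-1.281, -1.103, 1.085]
wrist_force: [-4.7, 1.5, 6.3]
opening: -0.0
```

```bash
python3 ck.py
```

```text
t 25.95 p [0.5422 0.152  0.0665] jawdeg 171.07 y [ 0.009  0.005 -1.   ] z [-0.988  0.155 -0.008] F [-4.7  1.5  6.3] op -0.0 j [ 0.63 -0.01 -0.3   0.   -1.27 -0.79]
scale-frame offset from seat mm: x 0.9 y 1.8 z 36.5
```

Force fell off, then returned at mid height (tip 49.5 mm, halfway between 59 and 40 mm), so probably only one end passed. I lift off and measure both ends.

Call:
arm_command(
  moves=[
    [[0, 0, 0, 0, 0, 0.04, 1], [0, -0.008, 0, 0, 0, 0.06, 1], [0, 0, 0, 0, 0, 0.02, 1], [0, 0, 0, 0, 0, 0, 1]],
  ],
)

```text
time_s: 26.45
position: [0.5407, 0.1515, 0.1872]
tcp_rot: [-1.285, -1.105, 1.084]
wrist_force: [0.1, -0.4, -1.1]
opening: -0.0001
```

```bash
python3 ck.py; python3 - <<'E'
from sc import *
f=grab('wrist'); pickle.dump(f,open('w9.pkl','wb')); s=grab('side'); pickle.dump(s,open('s9.pkl','wb'))
save('m9.png',np.hstack([cv2.resize(f['frame'][40:360,130:380],None,fx=1.5,fy=1.5,interpolation=2),cv2.resize(s['frame'][215:335,165:300],(400,480),interpolation=2)]))
E
```

```text
t 26.45 p [0.5407 0.1515 0.1872] jawdeg 171.06 y [ 0.013  0.004 -1.   ] z [-0.988  0.155 -0.013] F [ 0.1 -0.4 -1.1] op -0.0001 j [ 0.63 -0.07 -0.14  0.   -1.49 -0.79]
scale-frame offset from seat mm: x -0.5 y 1.1 z 157.2
```

View pics/m9.png

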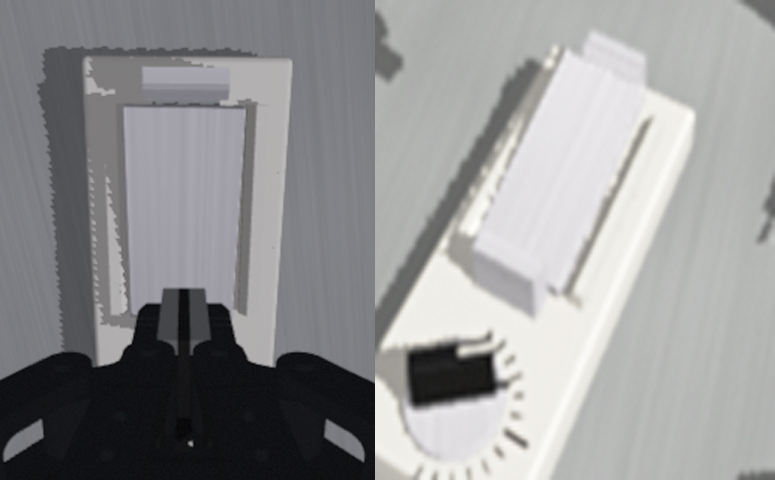

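```bash
python3 - <<'E'
from sc import *
f=pickle.load(open('w9.pkl','rb'))
g=cv2.cvtColor(f['frame'],cv2.COLOR_RGB2GRAY)
for y in(-.06,-.03,0,.02,.04,.055):
  for z in(.04,.059):
    a,b=proj(f,[W(.032,-.045+y,z),W(-.032,-.045+y,z)]); print(y,z,'width px',round(np.hypot(*(a-b)),1),a.round(1),b.round(1))
for r in range(116,250,20): print(r,g[r,205:300].tolist()) if 0 else None
for r in(116,140,160,180,200,220,240):
    d=np.abs(np.diff(cv2.GaussianBlur(g,(1,5),0)[r,200:310].astype(int))); i=np.where(d>15)[0]+200; print(r,i.tolist())
E
```

```text
-0.06 0.04 width px 77.1 [215.6 113.3] [292.7 113.4]
-0.06 0.059 width px 82.8 [212.6 114. ] [295.4 114.1]
-0.03 0.04 width px 74.8 [216.7 149.4] [291.5 149.6]
-0.03 0.059 width px 80.2 [213.8 152.7] [294.  152.9]
0 0.04 width px 72.6 [217.7 183.4] [290.3 183.7]
0 0.059 width px 77.7 [215. 189.] [292.6 189.3]
0.02 0.04 width px 71.2 [218.3 205. ] [289.5 205.4]
0.02 0.059 width px 76.1 [215.7 211.9] [291.8 212.3]
0.04 0.04 width px 69.9 [218.9 225.8] [288.8 226.2]
0.04 0.059 width px 74.6 [216.4 234. ] [291.  234.4]
0.055 0.04 width px 68.9 [219.4 240.9] [288.3 241.3]
0.055 0.059 width px 73.5 [216.9 249.9] [290.4 250.4]
116 [211, 212, 293, 299, 300]
140 [212, 213, 291, 292, 298, 299]
160 [200, 202, 213, 214, 290, 297, 298]
180 [200, 201, 204, 205, 213, 214, 289, 296, 297]
200 [201, 207, 214, 215, 287, 288, 295, 296]
220 [201, 202, 211, 212, 215, 216, 286, 294, 295]
240 [202, 203, 213, 214, 216, 236, 237, 248, 255, 256, 266, 267, 285, 293, 294]
```

Edge widths (81 px at the −y end, 69 px at the +y end) show the dial end is home and the −y end is still on its roller. I press near that end.

Call:
arm_command(
  moves=[
    [[0, 0.006, 0, -0.007, -0.045, -0.03, 1], [0, 0, 0, 0, 0, -0.04, 1], [0, 0, 0, 0, 0, -0.025, 1], [0, 0, 0, 0, 0, 0, 1]],
  ],
)

```text
time_s: 27.05
position: [0.5293, 0.1033, 0.0797]
tcp_rot: [-1.277, -1.088, 1.097]
wrist_force: [0.2, -0.3, 0.3]
opening: 0.0001
```

```bash
python3 ck.py
```

```text
t 27.05 p [0.5293 0.1033 0.0797] jawdeg 171.03 y [-0.006 -0.002 -1.   ] z [-0.988  0.156  0.005] F [ 0.2 -0.3  0.3] op 0.0001 j [ 0.56 -0.07 -0.33 -0.   -1.31 -0.72]
scale-frame offset from seat mm: x -4.2 y -48.3 z 49.7
```

Call:
arm_command(
  moves=[
    [[0, 0, 0, 0.003, 0, -0.003, 1], [0, 0, 0, 0, 0, -0.002, 1], [0, 0, 0, 0, 0, -0.002, 1], [0, 0, 0, 0, 0, -0.002, 1]],
  ],
)

```text
time_s: 27.55
position: [0.5338, 0.1038, 0.073]
tcp_rot: [-1.278, -1.091, 1.096]
wrist_force: [-1.6, -0.9, 3.5]
opening: -0.0001
```

```bash
python3 ck.py
```

```text
t 27.55 p [0.5338 0.1038 0.073 ] jawdeg 171.08 y [-0.002 -0.002 -1.   ] z [-0.988  0.155  0.002] F [-1.6 -0.9  3.5] op -0.0001 j [ 0.56 -0.06 -0.33 -0.   -1.3  -0.72]
scale-frame offset from seat mm: x 0.2 y -47.1 z 43.0
```

Contact at 73 mm as predicted. Press on.

Call:
arm_command(
  moves=[
    [[0, 0, 0, -0.0005, 0, -0.003, 1], [0, 0, 0, -0.0005, 0, -0.003, 1], [0, 0, 0, -0.0005, 0, -0.003, 1]],
  ],
)

```text
time_s: 27.92
position: [0.5325, 0.1042, 0.0638]
tcp_rot: [-1.278, -1.093, 1.095]
wrist_force: [-0.5, 0.0, -0.4]
opening: 0.0
```

```bash
python3 ck.py
```

```text
t 27.93 p [0.5325 0.1042 0.0638] jawdeg 171.08 y [-0.001 -0.    -1.   ] z [-0.988  0.155  0.001] F [-0.5  0.  -0.4] op 0.0 j [ 0.56 -0.05 -0.35 -0.   -1.28 -0.72]
scale-frame offset from seat mm: x -1.2 y -47.0 z 33.8
```

Passed through. I follow it down to the floor (expected contact at TCP 57 mm).

Call:
arm_command(
  moves=[
    [[0, 0, 0, 0, 0, -0.003, 1], [0, 0, 0, 0, 0, -0.002, 1], [0, 0, 0, 0, 0, -0.002, 1], [0, 0, 0, 0, 0, -0.002, 1]],
  ],
)

```text
time_s: 28.42
position: [0.5326, 0.1041, 0.0571]
tcp_rot: [-1.279, -1.093, 1.096]
wrist_force: [-7.4, 0.4, 13.7]
opening: 0.0
```

```bash
python3 ck.py
```

```text
t 28.43 p [0.5326 0.1041 0.0571] jawdeg 171.13 y [-0.001 -0.001 -1.   ] z [-0.988  0.154  0.   ] F [-7.4  0.4 13.7] op 0.0 j [ 0.56 -0.05 -0.36  0.   -1.27 -0.72]
scale-frame offset from seat mm: x -1.0 y -47.0 z 27.1
```

The −y end is home at 57.1 mm. Same check on the dial end.

Call:
arm_command(
  moves=[
    [[0, 0, 0, 0, 0, 0.02, 1], [0, 0, 0, 0.007, 0.045, 0.01, 1], [0, 0, 0, 0.007, 0.045, 0, 1], [0, 0, 0, 0, 0, -0.01, 1], [0, 0, 0, 0, 0, -0.008, 1], [0, 0, 0, 0, 0, 0, 1]],
  ],
)

```text
time_s: 29.18
position: [0.5469, 0.1956, 0.0694]
tcp_rot: [-1.28, -1.093, 1.094]
wrist_force: [0.2, -0.5, 0.6]
opening: 0.0003
```

```bash
python3 ck.py
```

```text
t 29.18 p [0.5469 0.1956 0.0694] jawdeg 171.04 y [-0.    -0.001 -1.   ] z [-0.988  0.156 -0.   ] F [ 0.2 -0.5  0.6] op 0.0003 j [ 0.69  0.04 -0.24  0.   -1.29 -0.85]
scale-frame offset from seat mm: x -1.2 y 45.6 z 39.4
```

Call:
arm_command(
  moves=[
    [[0, 0, 0, 0, 0, -0.004, 1], [0, 0, 0, 0, 0, -0.003, 1], [0, 0, 0, 0, 0, -0.003, 1], [0, 0, 0, 0, 0, -0.002, 1], [0, 0, 0, 0, 0, -0.002, 1], [0, 0, 0, 0, 0, -0.001, 1]],
  ],
)

```text
time_s: 29.92
position: [0.5476, 0.1941, 0.0572]
tcp_rot: [-1.282, -1.093, 1.092]
wrist_force: [-1.7, -0.3, 2.8]
opening: -0.0002
```

```bash
python3 ck.py
```

```text
t 29.93 p [0.5476 0.1941 0.0572] jawdeg 170.96 y [ 0.002 -0.001 -1.   ] z [-0.988  0.157 -0.002] F [-1.7 -0.3  2.8] op -0.0002 j [ 0.69  0.05 -0.26  0.   -1.26 -0.85]
scale-frame offset from seat mm: x -0.4 y 44.2 z 27.2
```

Both ends touch at the same height (57.1 and 57.2 mm), so the pan is level and home. Now the dial: measure the bar and the zero mark in the earlier picture w5.

```bash
cat > dial.py <<'E'
from sc import *
def dial(f,out=None):
    c=proj(f,[W(0,.095,.0665)])[0]; hsv=cv2.cvtColor(f['frame'],cv2.COLOR_RGB2HSV)
    m=(hsv[...,2]<45).astype(np.uint8)
    n,l,s,_=cv2.connectedComponentsWithStats(m); 
    k=min(range(1,n),key=lambda i: np.min(np.hypot(*(np.argwhere(l==i)[:,::-1]-c).T)) if s[i,4]>60 else 1e9)
    print('area',s[k,4],'box',s[k,:4])
    cnt=cv2.findContours((l==k).astype(np.uint8),cv2.RETR_EXTERNAL,cv2.CHAIN_APPROX_NONE)[0][0]
    box=cv2.boxPoints(cv2.minAreaRect(cnt)); P=ray(f,box,.0665)
    e=[np.linalg.norm(P[i]-P[i-1]) for i in(1,2)]; print('sizes',np.round(e,4),'centre',P.mean(0).round(4),'expected',W(0,.095,.0665).round(4))
    d=P[1]-P[0] if e[0]>e[1] else P[2]-P[1]
    a=(np.degrees(np.arctan2(d[1],d[0]))-np.degrees(yaw)+90)%180-90; print('bar angle rel. scale x (deg, mod180)',a)
E
python3 - <<'E'
from dial import *
dial(f5)
q=ray(f5,np.array([[434,296],[456,300]])/1.5,.0305); dd=q[1]-q[0]; print('zero mark dir rel -x',np.degrees(np.arctan2(dd[1],dd[0]))-np.degrees(yaw)-180,'mark in scale',[((p-o)@X,(p-o)@Y-.095) for p in q])
p=ray(f5,np.array([[440,269]])/1.5,.037)[0]-W(0,.095,0); print('pointer angle',np.degrees(np.arctan2(-(p@Y),-(p@X))))
E
```

```text
area 802 box [232 181  54  35]
sizes [0.0549 0.0167] centre [0.5624 0.2833 0.0665] expected [0.5629 0.2886 0.0665]
bar angle rel. scale x (deg, mod180) 33.286709977100884
zero mark dir rel -x -1.5508947195181406 mark in scale [(np.float64(-0.03304184919123112), np.float64(0.0006005724086965286)), (np.float64(-0.048707686666346645), np.float64(0.001024722326521621))]
pointer angle 32.017081888486246
```

Call:
arm_command(
  moves=[
    [[0, 0, 0, 0, 0, 0.03, 1], [0, 0, 0, 0, 0, 0.06, 1], [0, 0, -0.16, 0.003, 0.02, 0.05, 0], [0, 0, -0.16, 0.003, 0.02, 0, 0], [0, 0, -0.16, 0.003, 0.02, 0, 0], [0, 0, -0.16, 0.003, 0.02, 0, 0], [0, 0, -0.16, 0.003, 0.014, 0, 0], [0, 0, -0.16, 0, 0, 0, 0], [0, 0, 0, 0, 0, 0, 0]],
  ],
)

```text
time_s: 31.05
position: [0.5623, 0.291, 0.2015]
tcp_rot: [-1.544, -0.334, 0.33]
wrist_force: [0.4, 0.1, -1.0]
opening: 0.0428
```

```bash
cat >> ck.py <<'E'
d=np.array(s['position'])-W(0,.095,.058)
print('from dial_grip, world mm',(1000*d).round(1))
E
python3 ck.py
```

```text
t 31.05 p [0.5623 0.291  0.2015] jawdeg 114.26 y [ 0.003  0.001 -1.   ] z [-0.411  0.912  0.   ] F [ 0.4  0.1 -1. ] op 0.0428 j [ 0.79  0.12  0.09  0.   -1.53 -1.94]
scale-frame offset from seat mm: x -1.0 y 142.2 z 171.5
from dial_grip, world mm [ -0.6   2.4 143.5]
```

The bar is about 33° counter-clockwise of zero, and the jaws already match it (114°). Going down on the bar.

Call:
arm_command(
  moves=[
    [[0, 0, 0, 0.0006, -0.0025, -0.04, 0], [0, 0, 0, 0, 0, -0.05, 0], [0, 0, 0, 0, 0, -0.03, 0], [0, 0, 0, 0, 0, 0, 0]],
  ],
)

```text
time_s: 31.55
position: [0.563, 0.2878, 0.0794]
tcp_rot: [-1.541, -0.347, 0.339]
wrist_force: [0.4, -0.2, 0.6]
opening: 0.0429
```

```bash
python3 ck.py
```

```text
t 31.55 p [0.563  0.2878 0.0794] jawdeg 115.06 y [ 0.005  0.003 -1.   ] z [-0.424  0.906  0.001] F [ 0.4 -0.2  0.6] op 0.0429 j [ 0.79  0.16 -0.09  0.   -1.31 -1.92]
scale-frame offset from seat mm: x 0.2 y 139.2 z 49.4
from dial_grip, world mm [ 0.1 -0.9 21.4]
```

Call:
arm_command(
  moves=[
    [[0, 0, -0.02, 0, 0.0008, -0.012, 0], [0, 0, 0, 0, 0, -0.006, 0], [0, 0, 0, 0, 0, 0, 0.3], [0, 0, 0, 0, 0, 0, 0.5], [0, 0, 0, 0, 0, 0, 0.7], [0, 0, 0, 0, 0, 0, 1], [0, 0, 0, 0, 0, 0, 1]],
  ],
  newtons=40,
)

```text
time_s: 32.42
position: [0.5654, 0.2894, 0.0659]
tcp_rot: [-1.542, -0.338, 0.319]
wrist_force: [1.1, -0.9, -1.8]
opening: 0.011
```

```bash
python3 ck.py
```

```text
t 32.42 p [0.5654 0.2894 0.0659] jawdeg 114.01 y [ 0.011  0.006 -1.   ] z [-0.407  0.913  0.001] F [ 1.1 -0.9 -1.8] op 0.011 j [ 0.79  0.17 -0.11  0.   -1.28 -1.94]
scale-frame offset from seat mm: x 2.3 y 141.1 z 35.9
from dial_grip, world mm [2.4 0.8 7.9]
```

Call:
arm_command(
  moves=[
    [[0, 0, -0.1, 0, -0.0003, 0, 1], [0, 0, -0.1, 0, -0.0003, 0, 1], [0, 0, -0.1, 0, -0.0003, 0, 1], [0, 0, -0.1, 0, -0.0003, 0, 1], [0, 0, -0.1, 0, -0.0002, 0, 1], [0, 0, 0, 0, 0, 0, 1]],
  ],
)

```text
time_s: 33.17
position: [0.5654, 0.289, 0.0659]
tcp_rot: [-1.567, 0.064, -0.086]
wrist_force: [0.3, -1.1, -0.9]
opening: 0.0109
```

```bash
python3 ck.py
```

```text
t 33.17 p [0.5654 0.289  0.0659] jawdeg 84.55 y [ 0.014  0.002 -1.   ] z [0.095 0.995 0.003] F [ 0.3 -1.1 -0.9] op 0.0109 j [ 0.79  0.17 -0.11  0.01 -1.28 -2.46]
scale-frame offset from seat mm: x 2.4 y 140.8 z 35.9
from dial_grip, world mm [2.5 0.4 7.9]
```

Call:
arm_command(
  moves=[
    [[0, 0, -0.055, 0, 0, 0, 1], [0, 0, 0, 0, 0, 0, 1]],
  ],
)

```text
time_s: 33.42
position: [0.5654, 0.2889, 0.0659]
tcp_rot: [-1.566, 0.104, -0.126]
wrist_force: [-0.2, -0.1, -0.9]
opening: 0.0109
```

```bash
python3 ck.py
```

```text
t 33.42 p [0.5654 0.2889 0.0659] jawdeg 81.58 y [ 0.014  0.001 -1.   ] z [0.146 0.989 0.003] F [-0.2 -0.1 -0.9] op 0.0109 j [ 0.79  0.17 -0.11  0.01 -1.28 -2.51]
scale-frame offset from seat mm: x 2.4 y 140.7 z 35.9
from dial_grip, world mm [2.5 0.3 7.9]
```

Call:
arm_command(
  moves=[
    [[0, 0, -0.016, 0, 0, 0, 1], [0, 0, 0, 0, 0, 0, 1], [0, 0, 0, 0, 0, 0, 0.5], [0, 0, 0, 0, 0, 0, 0], [0, 0, 0, 0, 0, 0.03, 0], [0, 0, 0, 0, 0, 0.06, 0], [0, 0, 0, 0, 0, 0.06, -1], [0, 0, 0, 0, 0, 0.03, -1], [0, 0, 0, 0, 0, 0, -1]],
  ],
)

```text
time_s: 34.55
position: [0.5639, 0.2888, 0.2516]
tcp_rot: [-1.564, 0.113, -0.135]
wrist_force: [-0.8, 0.7, -0.5]
opening: 0.0856
```

```bash
python3 ck.py; python3 - <<'E'
from dial import *
f=grab('wrist'); pickle.dump(f,open('w10.pkl','wb')); save('w10.png',cv2.resize(f['frame'],(768,576),interpolation=2)); dial(f)
g=cv2.cvtColor(f['frame'],cv2.COLOR_RGB2GRAY)
# zero mark: dark blob near (-41,0) mm in dial frame on z=.03; pointer tip region
for r in(.032,.036,.040,.044,.047):
    a=np.radians(np.arange(-14,14.1,1)); p=proj(f,[W(-r*np.cos(t),.095-r*np.sin(t),.03) for t in a])
    v=cv2.remap(g,p[:,0].astype(np.float32),p[:,1].astype(np.float32),1).ravel(); print(r,v.tolist(),'min at',np.degrees(a[v.argmin()]).round())
E
```

```text
t 34.55 p [0.5639 0.2888 0.2516] jawdeg 80.94 y [ 0.014  0.002 -1.   ] z [0.158 0.988 0.004] F [-0.8  0.7 -0.5] op 0.0856 j [ 0.79  0.12  0.17  0.01 -1.61 -2.52]
scale-frame offset from seat mm: x 1.0 y 140.3 z 221.6
from dial_grip, world mm [1.000e+00 1.000e-01 1.936e+02]
area 436 box [247 139  10  59]
sizes [0.0087 0.0585] centre [0.5589 0.2895 0.0665] expected [0.5629 0.2886 0.0665]
bar angle rel. scale x (deg, mod180) 0.1094716792246544
0.032 [153, 159, 159, 159, 159, 159, 159, 159, 159, 156, 146, 138, 128, 123, 124, 132, 145, 153, 158, 159, 159, 159, 159, 159, 159, 159, 159, 148, 140] min at -1.0
0.036 [150, 159, 159, 159, 159, 159, 159, 159, 159, 159, 135, 105, 52, 25, 43, 82, 135, 150, 160, 159, 159, 159, 159, 159, 159, 157, 149, 125, 90] min at -1.0
0.04 [155, 158, 160, 160, 159, 159, 159, 160, 159, 159, 149, 116, 64, 25, 44, 91, 141, 154, 159, 159, 159, 159, 159, 160, 160, 159, 158, 154, 147] min at -1.0
0.044 [159, 160, 160, 159, 159, 160, 159, 159, 159, 159, 160, 126, 75, 23, 43, 96, 143, 158, 160, 159, 159, 159, 159, 159, 159, 160, 160, 159, 160] min at -1.0
0.047 [159, 159, 159, 159, 160, 160, 160, 160, 159, 159, 160, 134, 83, 22, 44, 102, 146, 160, 159, 160, 159, 159, 159, 159, 159, 159, 159, 159, 159] min at -1.0
```

Bar and zero mark agree within about 0.8°. The touch heights showed the pan home at both ends, and the gripper is open and clear. Handing in.

```bash
python3 -c "
from rig import workorder; print(workorder.finish_job())"
```

```text
the job is handed in; nothing more can be done
None
```

I drew the pan from its rack, laid it flat on the bench, let go and took a new hold across its width. I then set it on both rollers, pressed it home, and turned the dial to zero. The job was handed in at about 34.6 s, with the gripper open and 0.25 m up, clear of everything.

**Laying down:** The arm could not tilt the pan past about 50° from upright-down near the bench. I set its lower edge down at that angle and lowered the other edge on the opened finger. I later let go once more on the bench to look at the scale, then regripped.

**Pressing:** The first press in the middle seated only the dial end, so I pressed again near the other end. I saw at most about 14 N in the readings between calls.

**Last checks:**
- **Pan:** the fingertips met it at 57.1 mm at one end and 57.2 mm at the other. A fully home pan should give 57 mm, so it is level and home.
- **Dial:** image measurements put the bar about 0.8° from the zero mark's direction. My scale-edge estimate of the axis put it 0.1° off. The two disagree by about 0.7°, and I left it there.
- **Not seen:** the last close-up of the dial could not be viewed because the 12-picture limit was reached, so that check is from measurements only. I did not take a final picture of the cup, turntable and pin vise; none of the moves went near them.

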